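Clamp an uncut lens in the ratchet lens vice

TASK

Set up the big uncut lens for drilling in the ratchet lens vice, whose jaw was left wound in: park its lever right back, hold the hidden catch in with the precision screwdriver through the hole in the catch box until the jaw has sprung right open, and lay the screwdriver down on the bench. Slide the lens along the plate, without lifting it, in between the jaws until it is home against the fence, then swing the lever back and forth to close the jaw notch by notch until the lens is held in the vee and the spring pad is pressed in about half of its 12 mm travel, never solid. Do not disturb the tweezers, loupe, glue bottle and spare lens.

Things in the scene. Friction and masses are not known exactly. Their poses are not given: they have to be found in the camera images.
- lens_vice: Grey and aluminium lens vice, bolted down. Frame: origin mid base plate at bench level, x away from the robot, y left along the vice, z up. Plate 8 mm thick, x -55..48, y -110..128 mm; flush loading apron in front, x -135..-55, y -100..10. Gear housing x +-35, y 50..120, 40 high; catch box in front of the ratchet wheel x -55..-26, y 35..91, 64 high.
- seat (a point): Where the lens centre belongs when clamped, vice (0, -45, 13.5) mm, vice axes. Right of it the fixed jaw, 29 mm high, x +-30, y below -75, two rubber faces in a shallow vee; behind, a fence 22 mm high, face at x 34, y -70..-10: a lens against it has the right x. Left, sliding jaw and pad, 34 mm high, x +-22. Enter from the apron, 8 mm left of the seat, clear of vee and open pad.
- lens_centre (a point): Centre (half-way up) of the big uncut lens, a clear disc 68 mm across, 11 mm thick, 24 g, loose on the 8 mm high loading apron. It slides when pushed at its edge. The smaller lens blank lies directly on the bench.
- driver_centre (a point): Centre of the precision screwdriver (half-way up, 4 mm above the bench): white cap, 110 mm long, treated as a bar 8 x 8 mm over its whole length, 18 g. Its own y axis runs along it, blade end at -y, cap at +y. It lies left of the bench vice; it and the tweezers may have changed places.
- catch_hole (a point): Middle of the hole in the 4 mm front wall of the catch box, vice axes: vice (-53, 48) mm, 18 mm across, axis level along vice x, 50.5 mm above the bench, too small for a finger. 23 mm beyond this point is the catch's steel tail, 22 wide, 19 high. Pushed in 4 to 5 mm (stop at 5; 3 N) and held, it frees the wheel: the jaw runs open in 0.5 s if the lever is parked. Let go, it springs back.
- lever (a joint): Lever angle (rad): 0 parked against its stop towards the robot, 1.187 far stop, growing as the handle swings away from the robot. Stays where left; starts at 0 to 0.9. Below 0.08 the driving pawl is lifted so that the catch can free the wheel; elsewhere it holds it. From below 0.3 to beyond 1.12 advances two notches, to 0.85 one; the back swing none. 1 N back, up to 5 N out.
- lever_handle (a point): Middle of the upright round black handle at the lever's end: 16 mm across, 62 to 106 mm above the bench, this point at 84 mm. Push it from either side or lead it between open fingers. It circles the pivot at 95 mm.
- lever_pivot (a point): The lever's upright axis, vice (0, 85) mm, 62 mm above the bench, vice axes. Parked, the lever points 32 degrees to the front (vice -x) of vice +y; at the far stop 36 degrees to the back of it. The lever is a flat bar 56 to 62 mm above the bench.
- jaw (a joint): Sliding jaw (m): 0 as found, wound in too far for the lens to enter; 0.0306 right open at its stop. A spring opens it, the catch holds it in notches of 3 mm. With the lens in the vee the pad touches it at 0.0142; right open the lens has 16 mm of play along vice y.
- pad (a joint): How far the spring pad on the jaw's face is pressed back (m): 0 free, 0.012 solid; 2 N per mm. Once it bears on the lens each notch presses it 3 mm further.
- pad_face (a point): Middle of the pad's rubber front face, 18 mm above the bench.
- tweezers: Steel tweezers, 127 mm long, on the bench left of the bench vice; leave alone.
- eye_loupe: Black loupe, 37 mm across, 34 mm high, standing right of the apron; leave alone.
- glue_bottle: Small white bottle with a red tip, 27 mm across, 66 mm high, standing behind the vice; leave alone.
- spare_lens: Smaller lens blank, 64 mm across, 9 mm thick, on the bench beyond the vice's right end; leave alone.
- uncut_lens: The uncut lens itself; origin at the centre of its underside.
- precision_driver: The precision screwdriver itself; origin below its centre, on its underside.

How it is judged:
By the outcome, as a careful person would: the job done as asked, in the order asked, and still so for the second after the job is handed in, with the robot touching nothing.
It also fails if it takes over 72 s, if anything falls off the work surface, if the arm or the gripper's body presses on something with over 40 N, if the wrist force passes 120 N, or if a joint passes its speed limit or range.

ROBOT

A 6-joint arm with a two-finger parallel gripper is mounted at the origin on a cart in front of the work surface, level with it; the furniture and walls round the work are solid. World frame = base frame: x ahead of the robot, y to its left, z up, the work surface at z = 0. Lengths are in mm, angles in rad, forces in N, time in s.
With the tool pointing down it reaches from about 350 to 975 mm from the base axis. Payload 7.1 kg.
Tool frame: the origin (TCP) lies midway between the tips of the shut fingers; the grasp point (between the pads) lies 19 mm behind it; z points along the fingers, y is the line along which they close (so a half turn about z gives the same grasp; the last joint's range is limited). The gripper opens to 88 mm and grips with 3 to 60 N. Pads are 20 mm wide; open, the fingers measure 115 mm over their backs; the gripper's body (75 mm by 178 mm) begins 61 mm behind the grasp point.
Start: joints at [-1.254, 0.423, 1.63, -0, 1.089, -0.019], TCP at [205.97, -590.069, 222.675] pointing down, gripper open.
Joint ranges: [-3, 3], [-0.9, 2.11], [0.09, 2.58], [-1.31, 4.45], [0.11, 2.69], [-2.54, 2.54]. Speed limits (rad/s): [2.39, 2.39, 3.01, 3.14, 3.14, 3.14].

INTERFACE

Orientations are given as a rotation vector (axis times angle).
In Python, from workcell import ctrl gives the robot as it stands. The module is installed in compiled form; this text tells all that it offers.
- The arm moves only by the tool servo_tool, never from a script. Its argument "increments" is a list of rows, each a list of 7 numbers: the shift along the world's x, y, z in cm, then the turn, a rotation vector about the world's x, y, z in degrees, then the opening, from -1 (shut) to 1 (fully open). A call has 1 to 20 rows; each row is the pose to reach, as a shift and turn from the pose commanded when the call began; what a row does not reach only later rows make up. A row lasts 1/12 s, in which the tool goes at most 41.7 mm and 7.16 degrees, less where a joint would pass 70% of its speed; a pose out of reach is approached as far as the arm can. A call with a gripper value outside its range is refused whole. The fingers move at their own pace and stop on an object; the grip force is fixed at half the most. Time passes only in rows, so rows that repeat a pose let the fingers close. It gives the time, the measured TCP pose, the force, the opening and the grip force at its end, in the units of the state.
- ctrl.get_obs(): the state, without advancing time (a new reading comes with each control period).
- ctrl.get_image(name): name is "side" or "top" or "wrist"; returns a dict with "image" (420x560x3 uint8, red, green, blue), "fx", "fy", "cx", "cy" (pixels), "extrinsics" (4x4, takes a point from camera to world coordinates); the wrist camera has in their place "tool_from_camera" (4x4, takes a point from camera to tool coordinates, whose origin is the TCP and whose axes are the flange's). Camera axes: x right, y up, looking along -z (the intrinsics and any distortion apply to the point x, -y, -z); pixel columns grow to the right and rows downward; lengths in mm; the calibration is good to about 2 mm. A picture is of the moment at which its call begins: read the wrist's pose just before it. There is no depth.
- ctrl.close_job(): hands the job in; it is judged then, once.
The state is a dict: "t": time; "qpos": joint angles; "qvel": joint speeds; "joint_torque": joint torques, N m; "ee_pos": TCP position; "orientation": TCP orientation; "ft_force": force on the tool from outside, world axes, zero at the start; "moment": the same for the moment, N m; "width": finger opening in mm; "grasp_force": force on a finger pad.
Only numpy, scipy, OpenCV 4.12 (cv2) and the standard library are available. Lean on these libraries where they do the work, as an engineer would, in place of code of your own. Each camera call takes 0.05 s, during which the arm holds its last target. There are 200 camera calls.

## Working session

There is one attempt and no reset: what is moved stays moved. The work goes in short steps, Python scripts to look and compute and a tool call to move; the robot and the scene stay as the last step left them, time stands still between calls to the robot, and variables do not carry over. Pictures are saved under pics/ and viewed, at most 10 in all, crops included, and the job is handed in when it is done.

Besides the shell and the picture viewer there is one more tool, called after "Emit:" by a JSON object that holds its "fn" and its "kwargs". servo_tool: Moves the arm, as the interface text tells. Its arguments: {"type":"object","properties":{"increments":{"type":"array","items":{"type":"array","items":{"type":"number"}}}},"required":["increments"]}

```bash
mkdir -p pics; cat > h.py <<'E'
import numpy as np, cv2
from workcell import ctrl
from scipy.spatial.transform import Rotation as R
def grab(name,fn=None):
    o=ctrl.get_obs(); d=ctrl.get_image(name)
    if name=="wrist":
        T=np.eye(4);T[:3,:3]=R.from_rotvec(o["orientation"]).as_matrix();T[:3,3]=o["ee_pos"]
        d["extrinsics"]=T@np.array(d["tool_from_camera"])
    if fn: cv2.imwrite("pics/"+fn,d["image"][:,:,::-1])
    return d
def ray(d,u,v):
    E=np.array(d["extrinsics"]);r=np.array([(u-d["cx"])/d["fx"],-(v-d["cy"])/d["fy"],-1.])
    return E[:3,3],E[:3,:3]@r
def onz(d,u,v,z):
    o,r=ray(d,u,v);return o+r*(z-o[2])/r[2]
def proj(d,p):
    E=np.linalg.inv(np.array(d["extrinsics"]));c=E[:3,:3]@np.array(p,float)+E[:3,3]
    return d["cx"]+d["fx"]*c[0]/-c[2], d["cy"]+d["fy"]*(-c[1])/-c[2]
E
python3 - <<'E'
from h import *
np.set_printoptions(precision=1,suppress=True)
o=ctrl.get_obs();print(o)
for n in("top","side"):
    d=grab(n,n+"0.png");print(n,d["fx"],d["cx"],d["cy"],d.keys());print(np.array(d["extrinsics"]))
d=ctrl.get_image("wrist");print(np.array(d["tool_from_camera"]),d["fx"])
E
```

```text
{'t': 0.0, 'qpos': array([-1.3,  0.4,  1.6, -0. ,  1.1, -0. ]), 'qvel': array([-0., -0., -0.,  0.,  0.,  0.]), 'joint_torque': array([  0. , -54.5, -27.4,   0.1,   0. ,  -0. ]), 'ee_pos': array([ 205.8, -589.6,  221.9]), 'orientation': array([-3.1, -0.5,  0. ]), 'ft_force': array([-0.5,  0.2,  0.4]), 'moment': array([-0., -0.,  0.]), 'grasp_force': 0.0, 'width': 87.75965035522192}
top 433.1143779493189 275.7019610487332 201.64716190103604 dict_keys(['image', 'fx', 'fy', 'cx', 'cy', 'extrinsics'])
[[   0.     1.    -0.1  395.8]
 [  -1.     0.     0.  -101.2]
 [   0.     0.1    1.  1068.4]
 [   0.     0.     0.     1. ]]
side 404.42244704275237 278.12879594020086 205.77692597589757 dict_keys(['image', 'fx', 'fy', 'cx', 'cy', 'extrinsics'])
[[ -1.    0.1  -0.1 444. ]
 [ -0.1  -0.5   0.8 757. ]
 [ -0.    0.8   0.5 606.6]
 [  0.    0.    0.    1. ]]
[[  -0.     1.     0.3   72.2]
 [   1.    -0.     0.    -0.3]
 [   0.     0.3   -1.  -160.8]
 [   0.     0.     0.     1. ]] 369.88231266725666
```

View pics/top0.png

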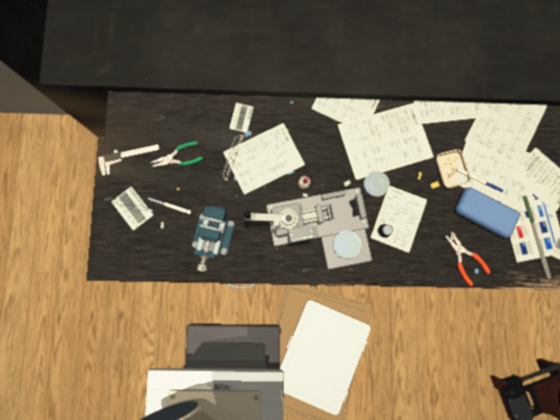

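View pics/side0.png

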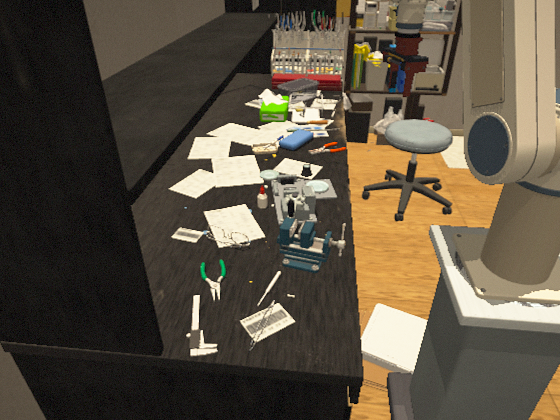

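The top view shows the vice around px (318,215), the lens at (347,244), the white screwdriver at (169,205), the tweezers on a card at (130,207) and the loupe at (386,230). The handle looks to be near (252,217). Next I'll enlarge this area.

```bash
python3 - <<'E'
from h import *
np.set_printoptions(precision=1,suppress=True)
im=cv2.imread("pics/top0.png")
c=im[165:285,100:400];cv2.imwrite("pics/topc.png",cv2.resize(c,None,fx=2.66,fy=2.66,interpolation=cv2.INTER_CUBIC))
d=grab("top")
for n,u,v,z in(("lens",347,244,19),("driver",169,205,4),("driver l",150,198,4),("driver r",189,212,4),("handle",252,217,106),("pivot",288,217,62),("bottle",305,182,60),("loupe",386,230,34)):print(n,onz(d,u,v,z))
E
```

```text
lens [ 452.9 -308.7   19. ]
driver [540.4 128.7   4. ]
driver l [556.8 176.1   4. ]
driver r [524.2  79.    4. ]
handle [503.9 -78.5 106. ]
pivot [ 510.7 -161.6   62. ]
bottle [ 595.5 -201.    60. ]
loupe [ 487.7 -400.6   34. ]
```

View pics/topc.png

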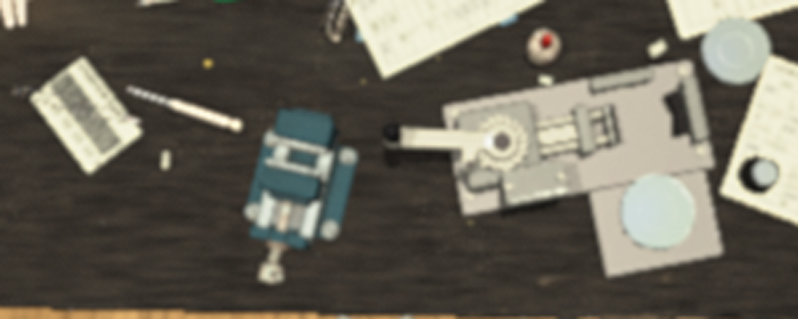

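The enlarged view gives the vice at a yaw of about +10°. The blade end of the driver is at crop (128,88) and its cap at (242,126). The handle is at (392,135) and the pivot at (502,142). Next I'll move above the vice for a closer look.

Emit:
{"fn": "servo_tool", "kwargs": {"increments": [[3, 4, 2, 0, 0, 0, 0], [6, 8, 4, 0, 0, 0, 0], [9, 12, 6, 0, 0, 0, 0], [12, 16, 8, 0, 0, 0, 0], [14, 20, 9, 0, 0, 0, 0], [16, 24, 10, 0, 0, 0, 0], [18, 27, 10, 0, 0, 0, 0], [20, 30, 10, 0, 0, 0, 0], [22, 33, 10, 0, 0, -4, 0], [24, 36, 10, 0, 0, -8, 0], [26, 39, 10, 0, 0, -8, 0], [26, 39, 10, 0, 0, -8, 0], [26, 39, 10, 0, 0, -8, 0]]}}

```text
t: 1.28
ee_pos: [468.0, -196.4, 322.8]
orientation: [-3.125, -0.314, -0.002]
ft_force: [-0.4, -0.9, -0.8]
width: 44.2
grasp_force: 0.0
```

```bash
python3 - <<'E'
from h import *
np.set_printoptions(precision=3,suppress=True)
o=ctrl.get_obs();print(o["t"],o["qpos"],o["ee_pos"],R.from_rotvec(o["orientation"]).as_matrix())
d=grab("wrist","w1.png");np.savez("pics/w1.npz",**d)
im=cv2.imread("pics/w1.png");cv2.imwrite("pics/w1b.png",cv2.resize(im,(800,600),interpolation=cv2.INTER_CUBIC))
E
```

```text
1.2833 [-0.422  0.138  1.779  0.001  1.224  0.948] [ 468.04  -196.369  322.816] [[ 0.98   0.199  0.001]
 [ 0.199 -0.98   0.001]
 [ 0.001 -0.001 -1.   ]]
```

View pics/w1b.png

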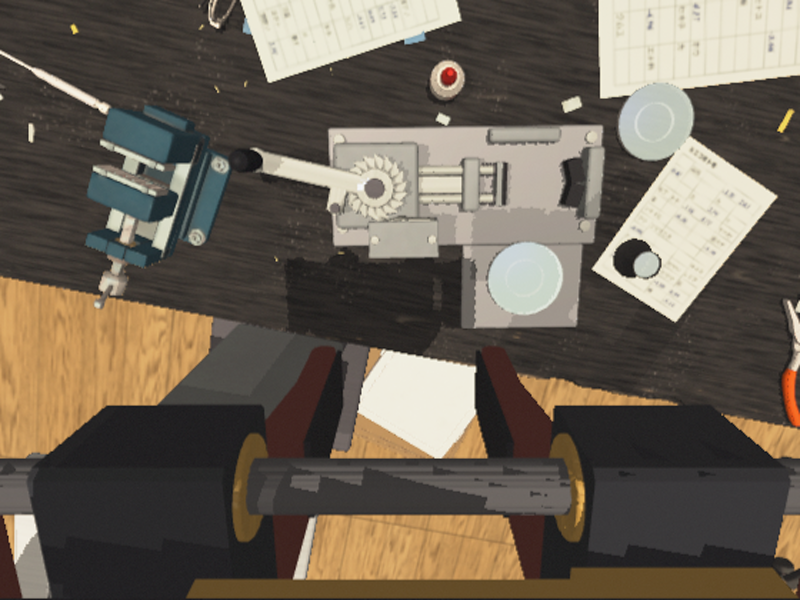

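The wrist view (800x600) shows the back corners of the vice plate at (330,129) and (604,125) and the apron front corners at (462,327) and (578,327). The lens is centred at (525,278), the handle top at (245,160) and the pivot at (374,188).

```bash
cat >> h.py <<'E'
import json,os
if os.path.exists("vice.json"):
    VO,VP=json.load(open("vice.json")); VO=np.array(VO)
    VX=np.array([np.cos(VP),np.sin(VP)]);VY=np.array([-VX[1],VX[0]])
    def v2w(x,y): return VO+x*VX+y*VY
    def w2v(p): q=np.array(p)[:2]-VO; return np.array([q@VX,q@VY])
E
python3 - <<'E'
from h import *
np.set_printoptions(precision=1,suppress=True)
d=dict(np.load("pics/w1.npz"))
f=lambda u,v,z:onz(d,u*.7,v*.7,z)[:2]
P=np.array([f(330,129,8),f(604,125,8),f(462,327,8),f(578,327,8)]);V=np.array([[48,128],[48,-110],[-135,10],[-135,-100.]])
print(P, np.linalg.norm(P[0]-P[1]),np.linalg.norm(P[2]-P[3]))
a=V-V.mean(0);b=P-P.mean(0)
ps=np.arctan2((a[:,0]*b[:,1]-a[:,1]*b[:,0]).sum(),(a*b).sum());c,s=np.cos(ps),np.sin(ps);M=np.array([[c,-s],[s,c]])
O=P.mean(0)-M@V.mean(0);json.dump([O.tolist(),float(ps)],open("vice.json","w"))
print(O,np.degrees(ps),(V@M.T+O-P))
w2v=lambda p:M.T@(np.array(p)-O)
# lens circle by mask of colour
im=cv2.imread("pics/w1.png")[:,:,::-1];hsv=cv2.cvtColor(im,cv2.COLOR_RGB2HSV)
print(hsv[int(285*.7),int(510*.7)],hsv[int(320*.7),int(470*.7)])
m=cv2.inRange(hsv,(60,15,120),(120,120,255));m[:int(235*.7)]=0;m[int(335*.7):]=0
cs=max(cv2.findContours(m,0,2)[0],key=cv2.contourArea);(u,v),r=cv2.minEnclosingCircle(cs);print("lens px",u/.7,v/.7,r)
L=onz(d,u,v,17)[:2];print("lens",L,w2v(L), 2*r*np.linalg.norm(onz(d,u+1,v,17)-onz(d,u,v,17)))
H=f(245,160,106);print("handle",H,w2v(H));h=w2v(H)-[0,85];print(np.linalg.norm(h),"lever ang",np.arctan2(h[0],h[1])+np.radians(32))
for z in(62,70):print("pivot",w2v(f(374,188,z)))
print("seat",M@[0,-45]+O,"hole",M@[-53,48]+O)
t=dict(grab("top"))
k=np.array([onz(t,100+u/2.66,165+v/2.66,4)[:2] for u,v in((128,88),(242,126))]);print(k,k.mean(0),np.linalg.norm(k[0]-k[1]))
E
```

```text
[[ 545.6 -111.3]
 [ 595.5 -340.8]
 [ 393.9 -262.6]
 [ 415.8 -370.2]] 234.88611865713213 109.78996295800248
[ 526.4 -244.5] 12.149271795141127 [[ 0.8  2. ]
 [ 1.  -1.1]
 [-1.5 -0.5]
 [-0.3 -0.4]]
[ 68  13 214] [ 14  26 106]
lens px 512.1428571428572 249.2857142857143 10.12432861328125
lens [ 476.7 -288.5] [-57.9 -32.6] 25.81753767900986
handle [512.2 -71.5] [ 22.5 172.1]
90.00763720786544 lever ang 0.8115094333809274
pivot [-0.1 86.3]
pivot [ 0.3 85.8]
seat [ 535.9 -288.5] hole [ 464.5 -208.7]
[[556.4 180.7]
 [523.4  74.1]] [539.9 127.4] 111.6329719299336
```

Emit:
{"fn": "servo_tool", "kwargs": {"increments": [[0.4, 1, -2, 0, 0, 7, 0], [0.8, 2, -4, 0, 0, 14, 0], [1.2, 3, -6, 0, 0, 21, 0], [1.6, 4, -8, 0, 0, 28, 0], [2, 5, -10, 0, 0, 35, 0], [2.4, 6, -12, 0, 0, 42, 0], [2.8, 7, -13, 0, 0, 49, 0], [3.2, 8, -14, 0, 0, 56, 0], [3.6, 9, -15, 0, 0, 63, 0], [4, 10, -16, 0, 0, 70, 0], [4.2, 11, -17, 0, 0, 77, 0], [4.4, 12, -17, 0, 0, 84, 0], [4.4, 13, -17, 0, 0, 90, 0], [4.4, 13, -17, 0, 0, 90, 0], [4.4, 13, -17, 0, 0, 90, 0]]}}

```text
t: 2.63
ee_pos: [509.7, -71.0, 152.6]
orientation: [-1.998, -2.425, 0.0]
ft_force: [0.8, 0.1, 0.7]
width: 43.8
grasp_force: 0.0
```

```bash
python3 - <<'E'
from h import *
np.set_printoptions(precision=1,suppress=True)
o=ctrl.get_obs();print(o["t"],o["ee_pos"],np.degrees(R.from_rotvec(o["orientation"]).as_matrix()[:2,0]),o["qpos"])
d=grab("wrist","w2.png");np.savez("pics/w2.npz",**d)
a=dict(np.load("pics/w1.npz"));L=onz(a,525*.7,278*.7,19)[:2];print("lens",L,w2v(L))
d1=dict(np.load("pics/w1.npz"))
print(proj(d,[512.2,-66.5,106]),proj(d1,[512.2,-66.5,106]))
E
```

```text
2.6333 [509.7 -71.  152.6] [-11.   56.2] [-0.2  0.4  1.9 -0.   0.9 -0.4]
lens [ 453.8 -306. ] [-83.9 -44.8]
(np.float64(290.470349011841), np.float64(227.46104870927974)) (np.float64(166.50940784586595), np.float64(110.98471696226734))
```

View pics/w2.png

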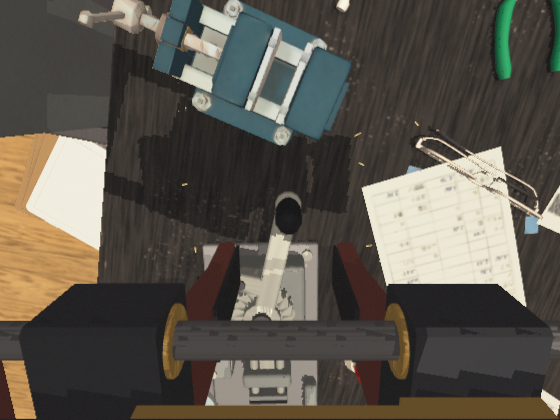

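The handle top shows at about (289,215), centred between the fingers. I'll lower, close around it loosely and lead it to park.

Emit:
{"fn": "servo_tool", "kwargs": {"increments": [[0, 0, -3, 0, 0, 0, 0], [0, 0, -6, 0, 0, 0, 0], [0, 0, -7.7, 0, 0, 0, 0], [0, 0, -7.7, 0, 0, 0, -0.4], [0, 0, -7.7, 0, 0, 0, -0.4], [0, 0, -7.7, 0, 0, 0, -0.4], [-1.2, 0, -7.7, 0, 0, 5, -0.4], [-2.4, -0.2, -7.7, 0, 0, 10, -0.4], [-3.6, -0.6, -7.7, 0, 0, 15, -0.4], [-4.7, -1, -7.7, 0, 0, 20, -0.4], [-5.9, -1.8, -7.7, 0, 0, 25, -0.4], [-7, -2.7, -7.7, 0, 0, 25, -0.4], [-7.3, -3, -7.7, 0, 0, 25, -0.4], [-7.3, -3, -7.7, 0, 0, 25, -0.4], [-7.3, -3, -7.7, 0, 0, 25, -0.4]]}}

```text
t: 3.93
ee_pos: [439.3, -98.9, 77.2]
orientation: [1.428, 2.794, 0.007]
ft_force: [6.3, 19.8, 2.4]
width: 26.7
grasp_force: 8.6
```

Emit:
{"fn": "servo_tool", "kwargs": {"increments": [[0.3, 0.3, 0, 0, 0, 0, -0.3], [0.3, 0.3, 0, 0, 0, 0, 0], [0.3, 0.3, 3, 0, 0, 0, 0], [0.3, 0.3, 7, 0, 0, 0, 0], [1, 2, 11, 0, 0, -4, 0.3], [2, 4, 14, 0, 0, -10, 0.3], [2, 4, 14, 0, 0, -10, 0.3]]}}

```text
t: 4.52
ee_pos: [462.0, -59.5, 222.4]
orientation: [1.664, 2.652, 0.008]
ft_force: [0.8, -0.5, 1.0]
width: 56.3
grasp_force: 0.0
```

```bash
python3 - <<'E'
from h import *
np.set_printoptions(precision=1,suppress=True)
o=ctrl.get_obs();print(o["t"],o["ee_pos"],o["ft_force"])
d=grab("wrist","w3.png");np.savez("pics/w3.npz",**d)
for a in(0,.1,.2):
    h=v2w(95*np.sin(a-.5585),85+95*np.cos(a-.5585));print(h,proj(d,[*h,106]),proj(d,[*h,62]))
im=d["image"].astype(int)
m=((im.max(2)<45)).astype(np.uint8)
n,l,s,c=cv2.connectedComponentsWithStats(m)
for i in range(1,n):
    if 80<s[i,4]<3000:print(s[i],c[i])
E
```

```text
4.5167 [462.  -59.5 222.4] [ 0.8 -0.5  1. ]
[442.4 -93.2] (np.float64(242.32775106936117), np.float64(229.91909453401274)) (np.float64(247.28145308537734), np.float64(214.05534567308487))
[449.5 -87. ] (np.float64(253.86755720098466), np.float64(226.8230298429104)) (np.float64(257.3635375702595), np.float64(211.32490919727655))
[457.2 -81.4] (np.float64(265.73528623341423), np.float64(224.8351132670526)) (np.float64(267.7251809316594), np.float64(209.5743653817753))
[498  35  55 128 356] [522.5  99.6]
[536  93  16  74 251] [545.4 128.7]
[234 207  22  28 451] [245.1 220.6]
[ 193  245   42   76 1523] [213.8 288. ]
[ 345  245   35   76 1397] [359.1 290.1]
[231 392  35  13 296] [247.7 399.6]
```

View pics/w3.png

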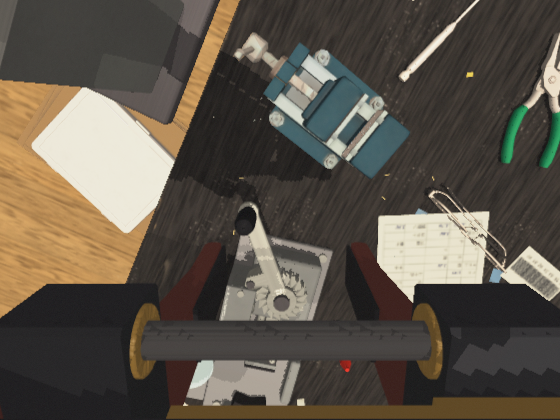

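The black handle blob is at (245,221), matching the projection for lever angle 0, so the lever is parked. The screwdriver's cap end is at (404,76). I'll go there next.

Emit:
{"fn": "servo_tool", "kwargs": {"increments": [[1.2, 3, 0, 0, 0, -7, 0.3], [2.4, 6, 0, 0, 0, -14, 0.3], [3.6, 9, -1, 0, 0, -21, 0.3], [4.8, 12, -3, 0, 0, -28, 0.3], [6, 15, -5, 0, 0, -35, 0.3], [7.2, 18, -7, 0, 0, -43, 0.3], [7.8, 18.7, -8, 0, 0, -43, 0.3], [7.8, 18.7, -8, 0, 0, -43, 0.3], [7.8, 18.7, -8, 0, 0, -43, 0.3]]}}

```text
t: 5.32
ee_pos: [533.6, 126.1, 134.0]
orientation: [-2.518, -1.876, 0.006]
ft_force: [0.3, 0.0, -0.2]
width: 57.5
grasp_force: 0.0
```

```bash
python3 - <<'E'
from h import *
np.set_printoptions(precision=1,suppress=True)
o=ctrl.get_obs();Rm=R.from_rotvec(o["orientation"]).as_matrix();print(o["t"],o["ee_pos"],np.degrees(np.arctan2(Rm[1,0],Rm[0,0])))
d=grab("wrist","w4.png");np.savez("pics/w4.npz",**d)
print(proj(d,[540,127.5,4]),proj(d,[556.4,180.7,4]),proj(d,[523.4,74.1,4]))
im=d["image"];m=((im.min(2)>110)).astype(np.uint8);n,l,s,c=cv2.connectedComponentsWithStats(m)
for i in range(1,n):
    if s[i,4]>60:print(s[i],c[i])
E
```

```text
5.3167 [533.6 126.1 134. ] 73.36118259190238
(np.float64(293.06047950950835), np.float64(195.9167081382217)) (np.float64(294.0628499087148), np.float64(125.34747873004561)) (np.float64(291.99240874075457), np.float64(260.1272492727213))
[  182     0   132   156 10327] [246.8  80.4]
[ 414    0   60   98 1862] [444.2  46.1]
[  0  81  11  21 136] [ 3.1 92. ]
[ 397   89   72   93 1835] [429.3 137.7]
[  0 105  32  48 857] [ 11.8 130.9]
[286 122  10 136 864] [291.  203.6]
[  0 149  29  14 139] [ 10.4 155.5]
[ 11 152  30  14 220] [ 26.8 159.6]
[  0 169  26  24 370] [  9.5 180.6]
[ 27 169  22  14 129] [ 37.7 175.8]
[  0 183  46  27 265] [ 20.3 195.2]
[220 187  19  10 118] [229.  191.1]
[  0 203  35  28 415] [ 14.4 217.4]
[279 287  19  17 242] [288.  294.6]
[215 309  82  10 321] [257.9 313.6]
[ 357  333   76   26 1589] [397.3 344.3]
[190 360  29  32 651] [205.  376.6]
[248 361  39  45 898] [266.7 383.9]
```

View pics/w4.png

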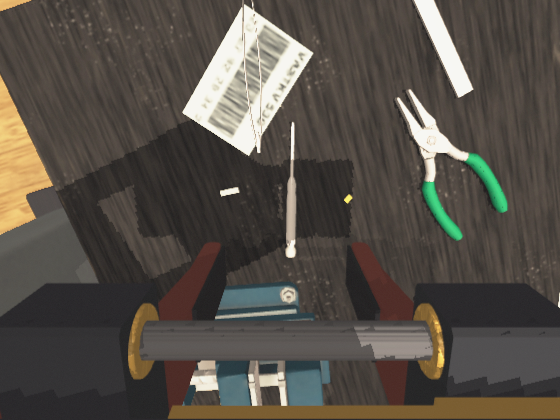

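The screwdriver lies at u≈291, with the blade at v 122 and the cap at v 258, and is aligned with the tool's x axis. The tweezers are up and to the left of it. I'll descend, grip and lift.

Emit:
{"fn": "servo_tool", "kwargs": {"increments": [[0.5, 0.2, -4, 0, 0, -0.5, 0], [0.5, 0.2, -8, 0, 0, -0.5, -0.3], [0.5, 0.2, -11, 0, 0, -0.5, -0.3], [0.5, 0.2, -12.5, 0, 0, -0.5, -0.3], [0.5, 0.2, -13.2, 0, 0, -0.5, -0.3], [0.5, 0.2, -13.2, 0, 0, -0.5, -0.3], [0.5, 0.2, -13.2, 0, 0, -0.5, -1], [0.5, 0.2, -13.2, 0, 0, -0.5, -1], [0.5, 0.2, -13.2, 0, 0, -0.5, -1], [0.5, 0.2, -13.2, 0, 0, -0.5, -1], [0.5, 0.2, -13.2, 0, 0, -0.5, -1], [0.5, 0.2, -13.2, 0, 0, -0.5, -1]]}}

```text
t: 6.37
ee_pos: [540.9, 129.0, 5.0]
orientation: [2.528, 1.863, 0.003]
ft_force: [-0.6, -0.8, 7.1]
width: 7.7
grasp_force: 30.0
```

Emit:
{"fn": "servo_tool", "kwargs": {"increments": [[0, 0, 4, 0, 0, 0, -1], [0, 0, 8, 0, 0, 0, -1], [-1, -2, 12, 0, 0, -6, -1], [-2.5, -5.5, 16, 0, 0, -12, -1], [-4, -9, 16, 0, 0, -18, -1], [-5.5, -12.5, 16, 0, 0, -24, -1], [-7, -16, 16, 0, 0, -30, -1], [-8.5, -19.5, 16, 0, 0, -36, -1], [-10, -23, 16, 0, 0, -42, -1], [-11.5, -26.5, 16, 0, 0, -48, -1], [-13, -30, 14, 0, 0, -54, -1], [-14.5, -33, 12, 0, 0, -60.7, -1], [-15.7, -35.5, 10, 0, 0, -60.7, -1], [-15.7, -35.5, 10, 0, 0, -60.7, -1], [-15.7, -35.5, 10, 0, 0, -60.7, -1]]}}

```text
t: 7.62
ee_pos: [381.8, -226.7, 103.2]
orientation: [-3.124, -0.325, 0.002]
ft_force: [-0.4, -0.2, 0.1]
width: 7.9
grasp_force: 30.0
```

```bash
python3 - <<'E'
from h import *
np.set_printoptions(precision=1,suppress=True)
o=ctrl.get_obs();Rm=R.from_rotvec(o["orientation"]).as_matrix();print(o["t"],o["ee_pos"],np.degrees(np.arctan2(Rm[1,0],Rm[0,0])),Rm[:,2],o["width"])
for n in("wrist","top","side"):
    d=grab(n,"a_"+n+".png");np.savez("pics/a_"+n+".npz",**d)
    p=o["ee_pos"];print(n,proj(d,p),proj(d,p+Rm@[57,0,0]),proj(d,[*v2w(-53,48),50.5]))
w=cv2.imread("pics/a_wrist.png")
def crop(n,k=60):
    d=dict(np.load(f"pics/a_{n}.npz"));u,v=map(int,proj(d,o["ee_pos"]+Rm@[50,0,0]));im=cv2.imread(f"pics/a_{n}.png")
    v0,u0=max(v-k,0),max(u-k,0);print(n,u0,v0);return cv2.resize(im[v0:v0+2*k,u0:u0+2*k],(400,400),interpolation=cv2.INTER_CUBIC)
cv2.imwrite("pics/ts.png",np.hstack([crop("wrist",70),crop("side",40)]))
E
```

```text
7.6167 [ 381.8 -226.7  103.2] 11.873968717134462 [-0.  0. -1.] 7.909421121854729
wrist (np.float64(286.63355740125286), np.float64(266.43925316605765)) (np.float64(286.7134737429505), np.float64(144.07582082842984)) (np.float64(285.5466711454812), np.float64(83.87170993895465))
top (np.float64(317.7419394509647), np.float64(273.60932180678793)) (np.float64(312.59613151646226), np.float64(248.11167881082906)) (np.float64(307.37692307164366), np.float64(237.50205943583074))
side (np.float64(342.38977248817866), np.float64(173.23382761384843)) (np.float64(321.5089551888199), np.float64(174.25293442003118)) (np.float64(310.60080643217077), np.float64(191.86702669099))
wrist 216 90
side 284 134
```

View pics/ts.png

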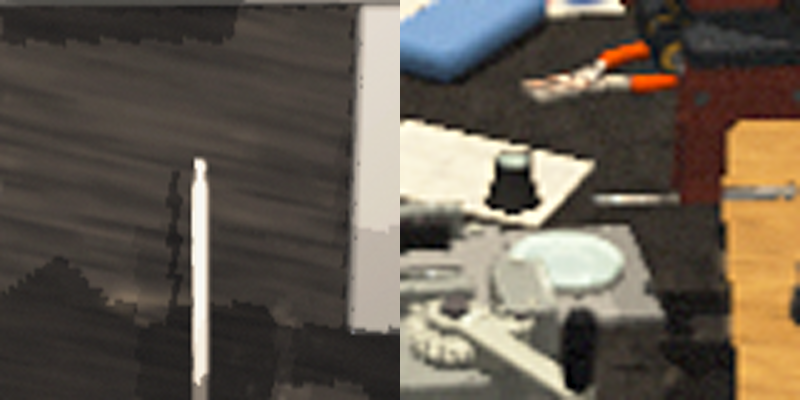

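In the wrist view the blade tip is at (286,145), and in the side view at (323,174). Both fit a level driver with its tip 56 mm ahead of the TCP, in line with the hole. Lowering and inserting.

Emit:
{"fn": "servo_tool", "kwargs": {"increments": [[0, 0, -2.5, 0, 0, 0.2, -1], [0, 0, -5.3, 0, 0, 0.2, -1], [0, 0, -5.3, 0, 0, 0.2, -1], [1, 0.2, -5.3, 0, 0, 0.2, -1], [2, 0.4, -5.3, 0, 0, 0.2, -1], [3, 0.6, -5.3, 0, 0, 0.2, -1], [4, 0.9, -5.3, 0, 0, 0.2, -1], [4.7, 1, -5.3, 0, 0, 0.2, -1], [4.7, 1, -5.3, 0, 0, 0.2, -1]]}}

```text
t: 8.52
ee_pos: [432.3, -216.1, 51.5]
orientation: [3.122, 0.337, 0.003]
ft_force: [-0.2, -0.4, -0.6]
width: 7.5
grasp_force: 30.0
```

```bash
python3 - <<'E'
from h import *
np.set_printoptions(precision=1,suppress=True)
o=ctrl.get_obs();print(o["t"],o["ee_pos"],w2v(o["ee_pos"]),o["ft_force"])
E
```

```text
8.5167 [ 432.3 -216.1   51.5] [-86.   47.6] [-0.2 -0.4 -0.6]
```

Emit:
{"fn": "servo_tool", "kwargs": {"increments": [[0.1, 0, 0, 0, 0, 0, -1], [0.2, 0, 0, 0, 0, 0, -1], [0.3, 0.1, 0, 0, 0, 0, -1], [0.3, 0.1, 0, 0, 0, 0, -1]]}}

```text
t: 8.85
ee_pos: [432.6, -215.0, 50.6]
orientation: [-3.123, -0.334, 0.001]
ft_force: [-0.4, 0.3, -0.4]
width: 7.4
grasp_force: 30.0
```

Emit:
{"fn": "servo_tool", "kwargs": {"increments": [[0.1, 0, 0, 0, 0, 0, -1], [0.2, 0, 0, 0, 0, 0, -1], [0.3, 0.1, 0, 0, 0, 0, -1], [0.3, 0.1, 0, 0, 0, 0, -1]]}}

```text
t: 9.18
ee_pos: [435.8, -214.1, 50.6]
orientation: [-3.124, -0.335, 0.001]
ft_force: [-2.7, -0.3, 0.1]
width: 7.5
grasp_force: 30.0
```

Contact is at about -2.7 N. I'll press on about 3 mm and hold.

Emit:
{"fn": "servo_tool", "kwargs": {"increments": [[0.1, 0, 0, 0, 0, 0, -1], [0.2, 0, 0, 0, 0, 0, -1], [0.3, 0.1, 0, 0, 0, 0, -1], [0.3, 0.1, 0, 0, 0, 0, -1]]}}

```text
t: 9.52
ee_pos: [437.6, -212.8, 50.3]
orientation: [-3.123, -0.335, 0.004]
ft_force: [-7.1, -4.2, 0.8]
width: 7.7
grasp_force: 30.0
```

Emit:
{"fn": "servo_tool", "kwargs": {"increments": [[0.05, 0, 0, 0, 0, 0, -1], [0.1, 0, 0, 0, 0, 0, -1], [0.1, 0, 0, 0, 0, 0, -1], [0.1, 0, 0, 0, 0, 0, -1], [0.1, 0, 0, 0, 0, 0, -1], [0.1, 0, 0, 0, 0, 0, -1], [0.1, 0, 0, 0, 0, 0, -1], [0.1, 0, 0, 0, 0, 0, -1], [0.1, 0, 0, 0, 0, 0, -1]]}}

```text
t: 10.27
ee_pos: [437.8, -212.7, 50.2]
orientation: [-3.122, -0.335, 0.006]
ft_force: [-10.0, -3.5, 2.3]
width: 7.6
grasp_force: 30.0
```

```bash
python3 - <<'E'
from h import *
for n in("top","side","wrist"): 
    d=grab(n,"b_"+n+".png");np.savez("pics/b_"+n+".npz",**d)
    print(n,[tuple(int(q) for q in proj(d,[*v2w(0,y),34])) for y in(40,20,0,-20,-40)])
a=cv2.imread("pics/top0.png")[185:270,260:380];b=cv2.imread("pics/b_top.png")[185:270,260:380]
cv2.imwrite("pics/cmp.png",np.hstack([cv2.resize(x,(400,283),interpolation=cv2.INTER_CUBIC) for x in(a,b)]))
w=cv2.imread("pics/b_side.png")[160:230,260:360]
E
```

```text
top [(305, 215), (313, 214), (321, 212), (329, 211), (337, 209)]
side [(290, 196), (290, 192), (289, 189), (288, 186), (287, 182)]
wrist [(308, 89), (352, 89), (396, 89), (440, 90), (484, 90)]
```

View pics/cmp.png

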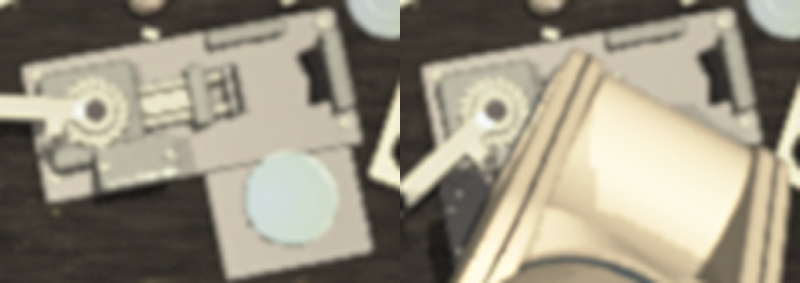

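The left half (start) shows the jaw wound in. In the right half the arm hides the jaw. I'll use wrist-camera profiles along the vice instead.

```bash
cat >> h.py <<'E'
def prof(d,z,xs,ys):
    g=cv2.cvtColor(d["image"],cv2.COLOR_RGB2GRAY);out=[]
    for y in ys:
        s=[]
        for x in xs:
            u,v=proj(d,[*v2w(x,y),z]);u,v=int(round(u)),int(round(v))
            if 0<=u<560 and 0<=v<420:s.append(int(g[v,u]))
        out.append(int(np.median(s)) if s else -1)
    return out
E
python3 - <<'E'
from h import *
ys=range(52,-80,-3);print(list(ys))
for f in("w1","b_wrist"):
    d=dict(np.load(f"pics/{f}.npz"))
    for xs in((-14,-17,-19),(14,17,19)):print(f,xs[0],prof(d,34,xs,ys))
E
```

```text
[52, 49, 46, 43, 40, 37, 34, 31, 28, 25, 22, 19, 16, 13, 10, 7, 4, 1, -2, -5, -8, -11, -14, -17, -20, -23, -26, -29, -32, -35, -38, -41, -44, -47, -50, -53, -56, -59, -62, -65, -68, -71, -74, -77]
w1 -14 [125, 158, 157, 159, 187, 187, 186, 186, 186, 185, 185, 159, 97, 155, 180, 175, 171, 138, 158, 183, 148, 138, 159, 170, 98, 163, 179, 183, 183, 181, 181, 182, 181, 181, 181, 182, 183, 182, 181, 181, 93, 61, 55, 53]
w1 14 [113, 162, 163, 189, 192, 192, 192, 192, 191, 190, 191, 189, 89, 149, 189, 189, 187, 143, 142, 160, 163, 141, 163, 167, 53, 171, 185, 186, 185, 185, 185, 185, 184, 184, 185, 184, 184, 184, 184, 183, 52, 29, 54, 55]
b_wrist -14 [133, 168, 101, 156, 205, 189, 193, 120, 169, 191, 194, 152, 194, 169, 65, 198, 196, 198, 198, 198, 198, 197, 197, 197, 197, 198, 197, 196, 183, 167, 167, 166, 166, 167, 185, 192, 193, 46, 34, 33, 37, 58, 61, 58]
b_wrist 14 [132, 170, 171, 176, 210, 210, 209, 119, 169, 200, 201, 200, 201, 197, 169, 199, 198, 199, 198, 198, 198, 198, 197, 197, 197, 197, 196, 196, 196, 195, 195, 195, 195, 195, 195, 194, 193, 193, 193, 134, 38, 60, -1, -1]
```

The dark pad face moved from y≈-20 to y≈+10 (30 mm), so the jaw is fully open. I'll withdraw the driver and lay it back where it came from.

Emit:
{"fn": "servo_tool", "kwargs": {"increments": [[-2, -0.4, 0, 0, 0, 0, -1], [-4, -0.9, 0, 0, 0, 0, -1], [-5.9, -1.3, 0, 0, 0, 0, -1], [-5.9, -1.3, 4, 0, 0, 0, -1], [-5.9, -1.3, 8, 0, 0, 0, -1], [-4.5, 2, 11, 0, 0, 6, -1], [-3, 5.5, 11, 0, 0, 12, -1], [-1.5, 9, 11, 0, 0, 18, -1], [0, 12.5, 11, 0, 0, 24, -1], [1.5, 16, 11, 0, 0, 30, -1], [3, 19.5, 11, 0, 0, 36, -1], [4.5, 23, 11, 0, 0, 42, -1], [6, 26.5, 11, 0, 0, 48, -1], [7.5, 30, 11, 0, 0, 54, -1], [9, 33, 11, 0, 0, 60.5, -1], [10, 34.2, 9, 0, 0, 60.5, -1], [10, 34.2, 6, 0, 0, 60.5, -1]]}}

```text
t: 11.83
ee_pos: [545.6, 133.3, 113.2]
orientation: [2.523, 1.865, 0.016]
ft_force: [-0.0, 0.3, -0.1]
width: 7.6
grasp_force: 30.0
```

Emit:
{"fn": "servo_tool", "kwargs": {"increments": [[0, 0, -3, 0, 0, 0, -1], [0, 0, -6, 0, 0, 0, -1], [0, 0, -8.5, 0, 0, 0, -1], [0, 0, -9.7, 0, 0, 0, -1], [0, 0, -10.4, 0, 0, 0, -1], [0, 0, -10.5, 0, 0, 0, -1], [0, 0, -10.5, 0, 0, 0, -1]]}}

```text
t: 12.42
ee_pos: [540.8, 129.2, 6.4]
orientation: [2.529, 1.863, 0.002]
ft_force: [-0.2, -0.2, -0.2]
width: 7.6
grasp_force: 30.0
```

Emit:
{"fn": "servo_tool", "kwargs": {"increments": [[0, 0, -0.2, 0, 0, 0, -1], [0, 0, -0.2, 0, 0, 0, -1], [0, 0, -0.2, 0, 0, 0, -0.5], [0, 0, -0.2, 0, 0, 0, -0.3], [0, 0, -0.2, 0, 0, 0, -0.3], [0, 0, 1, 0, 0, 0, -0.3], [0, 0, 4, 0, 0, 0, -0.3], [0, 0, 8, 0, 0, 0, -0.3], [0, 0, 12, 0, 0, 0, -0.3], [0, 0, 15, 0, 0, 0, -0.3], [0, 0, 15, 0, 0, 0, -0.3]]}}

```text
t: 13.33
ee_pos: [543.8, 129.8, 162.9]
orientation: [2.526, 1.86, 0.016]
ft_force: [0.7, 0.3, 1.2]
width: 30.5
grasp_force: 0.0
```

```bash
python3 - <<'E'
from h import *
np.set_printoptions(precision=1,suppress=True)
o=ctrl.get_obs();print(o["t"],o["ee_pos"],o["width"])
d=grab("wrist","c.png");np.savez("pics/c.npz",**d)
im=d["image"];m=((im.min(2)>110)).astype(np.uint8);n,l,s,c=cv2.connectedComponentsWithStats(m)
for i in range(1,n):
    if s[i,4]>150 and 270<c[i][0]<310:
        print(s[i],c[i],onz(d,s[i,0]+s[i,2]/2,s[i,1],4),onz(d,s[i,0]+s[i,2]/2,s[i,1]+s[i,3],4))
E
```

```text
13.3333 [543.8 129.8 162.9] 30.52320706706806
[277 130   9 124 721] [280.8 205.1] [558.4 182.7   4. ] [524.7  75.4   4. ]
[270 280  16  16 189] [277.4 287.2] [513.7  51.3   4. ] [508.6  35.4   4. ]
```

Emit:
{"fn": "servo_tool", "kwargs": {"increments": [[-1, -3.5, 0, 0, 0, -5, -0.1], [-2, -7, 0, 0, 0, -10, -0.1], [-3, -10.5, 0, 0, 0, -15, -0.1], [-4, -14, 0, 0, 0, -20, -0.1], [-5, -17.5, 0, 0, 0, -25, -0.1], [-6.2, -21, 0, 0, 0, -30, -0.1], [-7.4, -24.5, 0, 0, 0, -35, -0.1], [-8.6, -28, 0, 0, 0, -40, -0.1], [-9.8, -31.5, 0, 0, 0, -45, -0.1], [-11, -35, 0, 0, 0, -50, -0.1], [-12, -38.5, 0, 0, 0, -55, -0.1], [-13, -42, 0, 0, 0, -60.8, -0.1], [-13.8, -44.6, 0, 0, 0, -60.8, -0.1], [-13.8, -44.6, 0, 0, 0, -60.8, -0.1], [-13.8, -44.6, 0, 0, 0, -60.8, -0.1]]}}

```text
t: 14.63
ee_pos: [400.8, -317.5, 154.8]
orientation: [-3.123, -0.322, 0.002]
ft_force: [-0.6, 0.3, 0.1]
width: 39.3
grasp_force: 0.0
```

```bash
cat > lens.py <<'E'
from h import *
np.set_printoptions(precision=1,suppress=True)
o=ctrl.get_obs();Rm=R.from_rotvec(o["orientation"]).as_matrix();print(o["t"],o["ee_pos"],w2v(o["ee_pos"]),np.degrees(np.arctan2(Rm[1,0],Rm[0,0])),o["width"],o["ft_force"])
import sys
d=grab("wrist",sys.argv[1]+".png");np.savez("pics/"+sys.argv[1]+".npz",**d)
gx,gy=float(sys.argv[2]),float(sys.argv[3])
u0,v0=proj(d,[*v2w(gx,gy),19]);u1,_=proj(d,[*v2w(gx,gy-34),19]);r=abs(u1-u0);print("exp",u0,v0,r)
g=cv2.cvtColor(d["image"],cv2.COLOR_RGB2GRAY)
cs=cv2.HoughCircles(cv2.GaussianBlur(g,(5,5),0),cv2.HOUGH_GRADIENT_ALT,1,10,param1=80,param2=.5,minRadius=int(r*.85),maxRadius=int(r*1.15))
if cs is not None:
    for c in cs[0]:
        p=onz(d,c[0],c[1],19);print("circle",c[:3],"vice",w2v(p))
E
python3 lens.py l1 -84 -45
```

```text
14.6333 [ 400.8 -317.5  154.8] [-138.2  -45. ] 11.784350370111959 39.298929909813985 [-0.6  0.3  0.1]
exp 286.2020134305067 130.99514435139736 43.27199494323099
circle [285.  130.   41.9] vice [-83.2 -44.1]
circle [268.  277.   41.9] vice [-209.3  -28.3]
circle [304.  284.   41.8] vice [-216.2  -59.9]
circle [219.  358.   43.6] vice [-291.7   19.1]
circle [399.   95.   43.1] vice [ -57.5 -131.6]
circle [256.  279.   44.3] vice [-211.1  -17.7]
circle [436.  113.   42.7] vice [ -71.  -161.3]
```

The lens is measured at vice (-83,-44). I'll lower behind it and push with the open-finger cradle.

Emit:
{"fn": "servo_tool", "kwargs": {"increments": [[0, 0, -4, 0, 0, 0.3, -0.1], [0, 0, -8, 0, 0, 0.3, -0.1], [0, 0, -12, 0, 0, 0.3, -0.1], [0, 0, -13.5, 0, 0, 0.3, -0.1], [0, 0, -14.2, 0, 0, 0.3, -0.1], [0, 0, -14.2, 0, 0, 0.3, -0.1], [0.6, 0.1, -14.2, 0, 0, 0.3, -0.1], [1.2, 0.25, -14.2, 0, 0, 0.3, -0.1], [1.66, 0.36, -14.2, 0, 0, 0.3, -0.1], [2.1, 0.6, -14.2, 0, 0, 0.3, -0.1], [2.6, 0.9, -14.2, 0, 0, 0.3, -0.1], [3.1, 1.15, -14.2, 0, 0, 0.3, -0.1], [3.6, 1.45, -14.2, 0, 0, 0.3, -0.1], [4, 1.7, -14.2, 0, 0, 0.3, -0.1], [4, 1.7, -14.2, 0, 0, 0.3, -0.1]]}}

```text
t: 15.93
ee_pos: [442.9, -299.6, 13.7]
orientation: [3.123, 0.336, 0.001]
ft_force: [-0.8, 1.0, -0.1]
width: 39.6
grasp_force: 0.0
```

```bash
python3 lens.py l2 -57 -37
```

```text
15.9333 [ 442.9 -299.6   13.7] [-93.3 -36.3] 12.284349103536279 39.626658068616244 [-0.8  1.  -0.1]
exp 288.45989820102847 193.7540541007892 78.84767101457993
circle [287.  182.   74.6] vice [-51.8 -36.4]
circle [279. 330.  79.] vice [-123.9  -32.8]
circle [161.  257.   73.7] vice [-86.4  20.5]
circle [327.  339.   81.1] vice [-128.8  -55.9]
```

Emit:
{"fn": "servo_tool", "kwargs": {"increments": [[0.45, 0.1, 0, 0, 0, 0, -0.1], [0.9, 0.2, 0, 0, 0, 0, -0.1], [1.4, 0.3, 0, 0, 0, 0, -0.1], [1.9, 0.4, 0, 0, 0, 0, -0.1], [2.3, 0.5, 0, 0, 0, 0, -0.1], [2.7, 0.6, 0, 0, 0, 0, -0.1], [3.1, 0.7, 0, 0, 0, 0, -0.1], [3.5, 0.75, 0, 0, 0, 0, -0.1], [3.9, 0.85, 0, 0, 0, 0, -0.1], [4.2, 0.9, 0, 0, 0, 0, -0.1], [4.5, 0.95, 0, 0, 0, 0, -0.1], [4.8, 1.05, 0, 0, 0, 0, -0.1], [5, 1.1, 0, 0, 0, 0, -0.1], [5, 1.1, 0, 0, 0, 0, -0.1]]}}

```text
t: 17.15
ee_pos: [492.5, -289.0, 13.7]
orientation: [3.123, 0.335, 0.0]
ft_force: [-0.7, -0.1, -0.1]
width: 39.6
grasp_force: 0.0
```

```bash
python3 lens.py l3 -3 -37
```

```text
17.15 [ 492.5 -289.    13.7] [-42.6 -36.4] 12.255312746641833 39.60270373081374 [-0.7 -0.1 -0.1]
exp 288.3078179563568 186.31865731291745 79.29918104538228
circle [286.  183.   75.1] vice [ -1.6 -36. ]
circle [460.  174.   72.6] vice [   2.5 -109.9]
```

Nearly home. I'll nudge it on until there is light force at the fence.

Emit:
{"fn": "servo_tool", "kwargs": {"increments": [[0.1, 0, 0, 0, 0, 0, -0.1], [0.2, 0, 0, 0, 0, 0, -0.1], [0.3, 0.1, 0, 0, 0, 0, -0.1], [0.3, 0.1, 0, 0, 0, 0, -0.1]]}}

```text
t: 17.53
ee_pos: [495.1, -288.0, 13.7]
orientation: [3.124, 0.335, 0.0]
ft_force: [-0.8, -0.1, -0.3]
width: 39.5
grasp_force: 0.0
```

```bash
python3 lens.py l4 -1 -37
```

```text
17.5333 [ 495.1 -288.    13.7] [-39.8 -36. ] 12.23667483226183 39.484557270732736 [-0.8 -0.1 -0.3]
exp 289.22338709489986 188.1534254231804 79.19371711914238
circle [287.  183.   74.9] vice [  1.2 -36. ]
circle [459.  195.   84.7] vice [  -3.9 -110.2]
circle [460.  330.   74.6] vice [ -70.2 -119. ]
circle [466.  151.   84.3] vice [  15.  -110.8]
circle [384.  147.   81.8] vice [ 16.6 -76.4]
```

Emit:
{"fn": "servo_tool", "kwargs": {"increments": [[0.1, 0, 0, 0, 0, 0, -0.1], [0.2, 0, 0, 0, 0, 0, -0.1], [0.2, 0, 0, 0, 0, 0, -0.1]]}}

```text
t: 17.83
ee_pos: [497.2, -288.1, 13.7]
orientation: [3.124, 0.335, 0.0]
ft_force: [-0.4, 0.5, -0.9]
width: 39.7
grasp_force: 0.0
```

Emit:
{"fn": "servo_tool", "kwargs": {"increments": [[0.1, 0, 0, 0, 0, 0, -0.1], [0.2, 0.1, 0, 0, 0, 0, -0.1], [0.2, 0.1, 0, 0, 0, 0, -0.1]]}}

```text
t: 18.08
ee_pos: [498.5, -287.0, 13.6]
orientation: [-3.123, -0.335, 0.002]
ft_force: [-2.0, -1.7, 1.1]
width: 39.6
grasp_force: 1.6
```

```bash
python3 lens.py l5 1 -37; python3 - <<'E'
from h import *
# fence face check: profile along x at y=-15 , z=22
for f in("l5","l1"):
    d=dict(np.load(f"pics/{f}.npz"));g=cv2.cvtColor(d["image"],cv2.COLOR_RGB2GRAY)
    for y in(-14,-18):print(f,y,[(x,int(g[int(v),int(u)])) for x in range(20,50,2) for u,v in [proj(d,[*v2w(x,y),22])] if 0<=v<420])
E
```

```text
18.0833 [ 498.5 -287.    13.6] [-36.2 -35.7] 12.249959218435777 39.5885535871096 [-2.  -1.7  1.1]
exp 289.92031877712736 191.73007037408837 79.0840305125256
circle [289.  188.   76.2] vice [  2.6 -36.6]
circle [443.  207.   80.1] vice [  -5.7 -103.6]
circle [473.  161.   81.6] vice [  14.4 -113.9]
circle [465.  354.   73.1] vice [ -79.9 -122.7]
circle [ 44.  184.   79.7] vice [ 4.2 68.2]
circle [421.  350.   72.9] vice [ -77.7 -101.1]
l5 -14 [(20, 225), (22, 225), (24, 231), (26, 196), (28, 195), (30, 196), (32, 197), (34, 101), (36, 166), (38, 196), (40, 200), (42, 202), (44, 187), (46, 161), (48, 56)]
l5 -18 [(20, 226), (22, 225), (24, 226), (26, 229), (28, 239), (30, 196), (32, 196), (34, 85), (36, 167), (38, 194), (40, 200), (42, 202), (44, 187), (46, 161), (48, 58)]
l1 -14 []
l1 -18 []
```

Emit:
{"fn": "servo_tool", "kwargs": {"increments": [[0.1, 0, 0, 0, 0, 0, -0.1], [0.1, 0, 0, 0, 0, 0, -0.1]]}}

```text
t: 18.3
ee_pos: [498.8, -286.9, 13.5]
orientation: [-3.123, -0.335, 0.003]
ft_force: [-5.8, -2.2, 2.6]
width: 39.4
grasp_force: 2.9
```

The lens is home against the fence (about 6 N). I'll back straight off, rise and go above the parked handle.

Emit:
{"fn": "servo_tool", "kwargs": {"increments": [[-1.5, -0.3, 0, 0, 0, 0, -0.1], [-4, -0.9, 0, 0, 0, 0, -0.1], [-6.8, -1.5, 0, 0, 0, 0, -0.1], [-6.8, -1.5, 3, 0, 0, 0, -0.1], [-6.8, -1.5, 7, 0, 0, 7, -0.1], [-6.8, -0.5, 11, 0, 0, 14, 0], [-6.8, 1, 14, 0, 0, 21, 0], [-6.8, 3, 14, 0, 0, 28, 0], [-6.8, 5, 14, 0, 0, 35, 0], [-6.8, 7, 14, 0, 0, 42, 0], [-6.5, 9, 14, 0, 0, 49, 0], [-6.2, 11, 14, 0, 0, 56, 0], [-5.8, 13, 14, 0, 0, 63, 0], [-5.8, 15, 14, 0, 0, 70, 0], [-5.8, 17, 14, 0, 0, 77, 0], [-5.8, 18.5, 14, 0, 0, 84, 0], [-5.8, 19.4, 14, 0, 0, 91, 0], [-5.8, 19.4, 14, 0, 0, 98, 0], [-5.8, 19.4, 14, 0, 0, 105, 0], [-5.8, 19.4, 14, 0, 0, 108, 0]]}}

```text
t: 19.97
ee_pos: [442.4, -92.6, 153.9]
orientation: [1.555, 2.729, 0.001]
ft_force: [-0.1, -0.3, -1.0]
width: 44.0
grasp_force: 0.0
```

```bash
python3 - <<'E'
from h import *
np.set_printoptions(precision=2,suppress=True)
o=ctrl.get_obs();Rm=R.from_rotvec(o["orientation"]).as_matrix();print(o["t"],o["ee_pos"],np.degrees(np.arctan2(Rm[1,0],Rm[0,0])),o["qpos"])
h0=v2w(95*np.sin(-.5585),85+95*np.cos(-.5585));print(h0)
for a in(0,.1,.2,.35,.5,.65,.8,.95,1.1,1.2,1.225,1.24):print(a,(v2w(95*np.sin(a-.5585),85+95*np.cos(a-.5585))-h0)/10)
d=grab("wrist","m.png");np.savez("pics/m.npz",**d)
ys=range(52,-80,-3);print([prof(d,34,(14,17,19),ys)])
print(proj(d,[*v2w(0,-45),19]),proj(d,[*v2w(0,20),34]))
E
```

```text
19.9667 [442.42 -92.59 153.89] 120.64174664156909 [-0.23  0.28  2.06  0.    0.81 -0.77]
[442.36 -93.22]
0 [0. 0.]
0.1 [0.71 0.63]
0.2 [1.49 1.18]
0.35 [2.74 1.86]
0.5 [4.08 2.34]
0.65 [5.47 2.61]
0.8 [6.9  2.68]
0.95 [8.31 2.53]
1.1 [9.69 2.17]
1.2 [10.57  1.82]
1.225 [10.79  1.72]
1.24 [10.91  1.66]
[[71, 70, 70, 67, 65, 123, 160, 168, 168, 168, 168, 168, 167, 168, 166, 164, 201, 202, 201, 202, 201, 202, 148, 76, 76, 76, 75, 66, 34, -1, -1, -1, -1, -1, -1, -1, -1, -1, -1, -1, -1, -1, -1, -1]]
(np.float64(264.97270239101783), np.float64(413.43906220789756)) (np.float64(286.15657540934495), np.float64(370.3008254898122))
```

Emit:
{"fn": "servo_tool", "kwargs": {"increments": [[0, 0, -4, 0, 0, 0, 0], [0, 0, -7.5, 0, 0, 0, 0], [0, 0, -7.7, 0, 0, 0, 0], [0, 0, -7.7, 0, 0, 0, -0.4], [0, 0, -7.7, 0, 0, 0, -0.4], [0, 0, -7.7, 0, 0, 0, -0.4], [0.7, 0.6, -7.7, 0, 0, -4, -0.4], [1.5, 1.2, -7.7, 0, 0, -8, -0.4], [2.7, 1.9, -7.7, 0, 0, -13, -0.4], [4.1, 2.3, -7.7, 0, 0, -19, -0.4], [5.5, 2.6, -7.7, 0, 0, -25, -0.4], [6.9, 2.7, -7.7, 0, 0, -31, -0.4], [8.3, 2.5, -7.7, 0, 0, -37, -0.4], [9.7, 2.2, -7.7, 0, 0, -42, -0.4], [10.6, 1.8, -7.7, 0, 0, -45, -0.4], [10.8, 1.7, -7.7, 0, 0, -45, -0.4], [10.8, 1.7, -7.7, 0, 0, -45, -0.4]]}}

```text
t: 21.43
ee_pos: [550.9, -76.3, 78.2]
orientation: [2.486, 1.918, 0.003]
ft_force: [0.1, -0.5, 0.4]
width: 26.6
grasp_force: 0.0
```

Emit:
{"fn": "servo_tool", "kwargs": {"increments": [[0.2, -0.1, 0, 0, 0, 0, -0.4], [0.3, -0.1, 0, 0, 0, 0, -0.4], [0.3, -0.1, 0, 0, 0, 0, -0.4]]}}

```text
t: 21.68
ee_pos: [551.3, -76.8, 77.1]
orientation: [-2.486, -1.918, 0.003]
ft_force: [-5.6, 1.0, 4.0]
width: 26.4
grasp_force: 2.6
```

Emit:
{"fn": "servo_tool", "kwargs": {"increments": [[0.2, -0.1, 0, 0, 0, 0, -0.4], [0.2, -0.1, 0, 0, 0, 0, -0.4]]}}

```text
t: 21.85
ee_pos: [551.3, -77.2, 76.7]
orientation: [-2.483, -1.915, 0.007]
ft_force: [-9.6, 4.6, 7.7]
width: 26.9
grasp_force: 5.4
```

The far stop is reached, with the handle solid at TCP x≈551. That is stroke 1. Next come two full back-and-forth cycles.

Emit:
{"fn": "servo_tool", "kwargs": {"increments": [[-1.6, 0.7, 0, 0, 0, 3, -0.4], [-3, 1, 0, 0, 0, 8, -0.4], [-4.4, 1.2, 0, 0, 0, 14, -0.4], [-5.8, 1.1, 0, 0, 0, 20, -0.4], [-7.2, 0.8, 0, 0, 0, 26, -0.4], [-8.6, 0.4, 0, 0, 0, 32, -0.4], [-9.8, -0.3, 0, 0, 0, 37, -0.4], [-10.6, -0.9, 0, 0, 0, 41, -0.4], [-11.3, -1.5, 0, 0, 0, 45, -0.4], [-11.3, -1.5, 0, 0, 0, 45, -0.4]]}}

```text
t: 22.68
ee_pos: [440.9, -93.6, 77.2]
orientation: [1.561, 2.726, -0.0]
ft_force: [0.2, 0.2, 0.7]
width: 26.4
grasp_force: 0.0
```

Emit:
{"fn": "servo_tool", "kwargs": {"increments": [[0.7, 0.6, 0, 0, 0, -4, -0.4], [1.5, 1.2, 0, 0, 0, -8, -0.4], [2.7, 1.9, 0, 0, 0, -13, -0.4], [4.1, 2.3, 0, 0, 0, -19, -0.4], [5.5, 2.6, 0, 0, 0, -25, -0.4], [6.9, 2.7, 0, 0, 0, -31, -0.4], [8.3, 2.5, 0, 0, 0, -37, -0.4], [9.7, 2.2, 0, 0, 0, -42, -0.4], [10.6, 1.8, 0, 0, 0, -45, -0.4], [11.1, 1.6, 0, 0, 0, -45, -0.4], [11.3, 1.5, 0, 0, 0, -45, -0.4], [11.3, 1.5, 0, 0, 0, -45, -0.4]]}}

```text
t: 23.68
ee_pos: [551.4, -76.6, 76.1]
orientation: [-2.483, -1.913, 0.008]
ft_force: [-10.0, 6.1, 5.9]
width: 26.3
grasp_force: 5.4
```

Emit:
{"fn": "servo_tool", "kwargs": {"increments": [[-1.6, 0.7, 0, 0, 0, 3, -0.4], [-3, 1, 0, 0, 0, 8, -0.4], [-4.4, 1.2, 0, 0, 0, 14, -0.4], [-5.8, 1.1, 0, 0, 0, 20, -0.4], [-7.2, 0.8, 0, 0, 0, 26, -0.4], [-8.6, 0.4, 0, 0, 0, 32, -0.4], [-9.8, -0.3, 0, 0, 0, 37, -0.4], [-10.6, -0.9, 0, 0, 0, 41, -0.4], [-11.3, -1.5, 0, 0, 0, 45, -0.4], [-11.3, -1.5, 0, 0, 0, 45, -0.4]]}}

```text
t: 24.52
ee_pos: [441.1, -93.5, 76.9]
orientation: [1.562, 2.725, -0.0]
ft_force: [0.5, 0.5, -0.0]
width: 26.5
grasp_force: 0.0
```

Emit:
{"fn": "servo_tool", "kwargs": {"increments": [[0.7, 0.6, 0, 0, 0, -4, -0.4], [1.5, 1.2, 0, 0, 0, -8, -0.4], [2.7, 1.9, 0, 0, 0, -13, -0.4], [4.1, 2.3, 0, 0, 0, -19, -0.4], [5.5, 2.6, 0, 0, 0, -25, -0.4], [6.9, 2.7, 0, 0, 0, -31, -0.4], [8.3, 2.5, 0, 0, 0, -37, -0.4], [9.7, 2.2, 0, 0, 0, -42, -0.4], [10.6, 1.8, 0, 0, 0, -45, -0.4], [11.1, 1.6, 0, 0, 0, -45, -0.4], [11.3, 1.5, 0, 0, 0, -45, -0.4], [11.3, 1.5, 0, 0, 0, -45, -0.4]]}}

```text
t: 25.52
ee_pos: [551.4, -76.4, 75.9]
orientation: [-2.484, -1.912, 0.008]
ft_force: [-9.0, 6.3, 5.3]
width: 26.5
grasp_force: 5.5
```

Emit:
{"fn": "servo_tool", "kwargs": {"increments": [[-1.6, 0.7, 0, 0, 0, 3, -0.4], [-3, 1, 0, 0, 0, 8, -0.4], [-4.4, 1.2, 0, 0, 0, 14, -0.4], [-5.8, 1.1, 0, 0, 0, 20, -0.4], [-7.2, 0.8, 0, 0, 0, 26, -0.4], [-8.6, 0.4, 0, 0, 0, 32, -0.4], [-9.8, -0.3, 0, 0, 0, 37, -0.4], [-10.6, -0.9, 0, 0, 0, 41, -0.4], [-11.1, -1.3, 0, 0, 0, 45, -0.4], [-11.1, -1.3, 0, 0, 0, 45, -0.4]]}}

```text
t: 26.35
ee_pos: [443.5, -91.3, 76.9]
orientation: [1.563, 2.725, -0.0]
ft_force: [-0.7, -1.0, -0.3]
width: 26.5
grasp_force: 0.0
```

Emit:
{"fn": "servo_tool", "kwargs": {"increments": [[0, 0, 0, 0, 0, 0, 0], [0, 0, 2, 0, 0, 0, 0], [0, 0, 6, 0, 0, 0, 0], [0.5, -3, 10, 0, 0, 0, 0], [1.5, -6.5, 13, 0, 0, 0, 0], [3, -10, 13, 0, 0, 0, 0], [4.5, -13.5, 13, 0, 0, 0, 0], [6, -17, 13, 0, 0, 0, 0], [6, -19, 13, 0, 0, 0, 0], [6, -19, 13, 0, 0, 0, 0], [6, -19, 13, 0, 0, 0, 0]]}}

```text
t: 27.27
ee_pos: [504.1, -281.4, 206.3]
orientation: [-1.569, -2.721, -0.0]
ft_force: [0.4, 0.1, -0.0]
width: 44.1
grasp_force: 0.0
```

```bash
python3 lens.py n1 0 -45; python3 - <<'E'
from h import *
d=dict(np.load("pics/n1.npz"))
ys=range(40,-82,-2);p=prof(d,34,(14,16,18),ys);q=prof(d,34,(-14,-16,-18),ys);print([(y,a,b) for y,a,b in zip(ys,p,q)])
u,v=proj(d,[*v2w(0,-20),25]);u,v=int(u),int(v);print(u,v,[proj(d,[*v2w(18,y),34]) for y in(10,0,-10)])
cv2.imwrite("pics/n1c.png",cv2.resize(d["image"][max(v-110,0):v+110,max(u-145,0):u+145,::-1],None,fx=2.7,fy=2.7,interpolation=cv2.INTER_CUBIC))
E
```

```text
27.2667 [ 504.1 -281.4  206.3] [-29.6 -31.4] 120.04392919272146 44.11715901846234 [ 0.4  0.1 -0. ]
exp 309.59624400361827 207.59192055442836 11.017040609027049
circle [368.  66.  11.] vice [ 7.2 93.4]
circle [339.  128.   10.5] vice [ 1.2 35.2]
[(40, 183, 116), (38, 183, 102), (36, 183, 98), (34, 183, 95), (32, 183, 103), (30, 182, 100), (28, 182, 100), (26, 109, 84), (24, 158, 100), (22, 160, 104), (20, 132, 101), (18, 102, 172), (16, 100, 168), (14, 91, 146), (12, 124, 121), (10, 149, 126), (8, 157, 128), (6, 181, 116), (4, 174, 112), (2, 175, 157), (0, 101, 91), (-2, 153, 166), (-4, 100, 143), (-6, 69, 41), (-8, 46, 34), (-10, 104, 93), (-12, 133, 205), (-14, 211, 205), (-16, 204, 205), (-18, 204, 205), (-20, 204, 206), (-22, 203, 205), (-24, 203, 204), (-26, 204, 204), (-28, 204, 206), (-30, 204, 205), (-32, 204, 206), (-34, 203, 204), (-36, 204, 204), (-38, 203, 204), (-40, 204, 204), (-42, 204, 205), (-44, 204, 204), (-46, 204, 204), (-48, 203, 204), (-50, 203, 203), (-52, 203, 203), (-54, 203, 203), (-56, 203, 203), (-58, 204, 203), (-60, 203, 202), (-62, 211, 202), (-64, 214, 203), (-66, 191, 202), (-68, 154, 182), (-70, 154, 29), (-72, 50, 41), (-74, 51, 46), (-76, 51, 46), (-78, 47, 48), (-80, 46, 46)]
318 184 [(np.float64(349.21540086947067), np.float64(161.84348281358461)), (np.float64(345.3665377386894), np.float64(172.2867932130668)), (np.float64(341.5742783281039), np.float64(182.57651794330485))]
```

View pics/n1c.png

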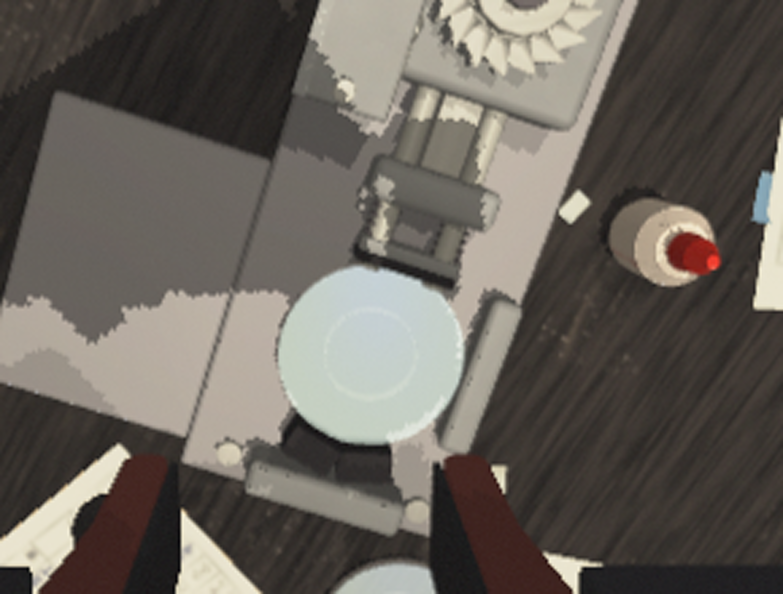

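The lens sits in the vee against the fence. The jaw block is centred at about crop (432,190) and the pad touches the lens. I'll compute the jaw travel from the block's position.

```bash
python3 - <<'E'
from h import *
np.set_printoptions(precision=1,suppress=True)
n=dict(np.load("pics/n1.npz"));w=dict(np.load("pics/w1.npz"));b=dict(np.load("pics/b_wrist.npz"))
print("now block",w2v(onz(n,432/2.7+173,190/2.7+74,34)),"pad",w2v(onz(n,405/2.7+173,268/2.7+74,27)),"lens",w2v(onz(n,370/2.7+173,355/2.7+74,19)))
print("w1 block",w2v(onz(w,471*.7,184*.7,34)),"pad",w2v(onz(w,507*.7,184*.7,27)))
ys=np.arange(45,-35,-1.)
for nm,d in(("w1",w),("b",b),("n1",n)):
    p=np.array(prof(d,34,(13,14.5,16,17.5,19),ys));print(nm,list(zip(ys.astype(int).tolist(),p.tolist())))
E
```

```text
now block [-1.2 20.2] pad [-0. -8.] lens [ -0.3 -42.9]
w1 block [0.5 7.2] pad [ -0.2 -24.1]
w1 [(45, 162), (44, 180), (43, 189), (42, 189), (41, 192), (40, 192), (39, 193), (38, 192), (37, 192), (36, 193), (35, 193), (34, 192), (33, 191), (32, 192), (31, 192), (30, 191), (29, 191), (28, 191), (27, 192), (26, 191), (25, 190), (24, 190), (23, 191), (22, 191), (21, 190), (20, 190), (19, 190), (18, 190), (17, 121), (16, 121), (15, 89), (14, 92), (13, 149), (12, 176), (11, 188), (10, 189), (9, 189), (8, 188), (7, 188), (6, 187), (5, 186), (4, 186), (3, 169), (2, 169), (1, 143), (0, 157), (-1, 147), (-2, 142), (-3, 157), (-4, 160), (-5, 160), (-6, 168), (-7, 171), (-8, 163), (-9, 176), (-10, 141), (-11, 141), (-12, 110), (-13, 77), (-14, 169), (-15, 179), (-16, 179), (-17, 177), (-18, 167), (-19, 94), (-20, 54), (-21, 56), (-22, 119), (-23, 156), (-24, 156), (-25, 168), (-26, 182), (-27, 186), (-28, 185), (-29, 185), (-30, 186), (-31, 186), (-32, 185), (-33, 186), (-34, 185)]
b [(45, 133), (44, 136), (43, 176), (42, 196), (41, 211), (40, 211), (39, 210), (38, 210), (37, 210), (36, 210), (3
[... 970 characters left out ...]
 (28, 182), (27, 161), (26, 109), (25, 136), (24, 157), (23, 170), (22, 160), (21, 106), (20, 132), (19, 171), (18, 102), (17, 101), (16, 100), (15, 99), (14, 92), (13, 91), (12, 133), (11, 153), (10, 149), (9, 161), (8, 157), (7, 176), (6, 180), (5, 174), (4, 174), (3, 171), (2, 175), (1, 172), (0, 101), (-1, 116), (-2, 153), (-3, 102), (-4, 100), (-5, 86), (-6, 69), (-7, 87), (-8, 46), (-9, 80), (-10, 104), (-11, 132), (-12, 133), (-13, 175), (-14, 203), (-15, 204), (-16, 205), (-17, 204), (-18, 204), (-19, 204), (-20, 204), (-21, 203), (-22, 204), (-23, 203), (-24, 203), (-25, 204), (-26, 204), (-27, 204), (-28, 203), (-29, 203), (-30, 204), (-31, 203), (-32, 204), (-33, 203), (-34, 204)]
```

The jaw has travelled to about 13 mm, so six notches are done and the pad is just pressed in. One more notch is needed: a stroke out to about 0.97 rad.

Emit:
{"fn": "servo_tool", "kwargs": {"increments": [[-1.5, 3, 0, 0, 0, 0, 0], [-3, 7, 0, 0, 0, 0, 0], [-4, 10.5, 0, 0, 0, 0, 0], [-5, 14, 0, 0, 0, 0, 0], [-6, 17, 0, 0, 0, 0, 0], [-6, 19, 0, 0, 0, 0, 0], [-6, 19, -3, 0, 0, 0, 0], [-6, 19, -6, 0, 0, 0, 0], [-6, 19, -9, 0, 0, 0, 0], [-6, 19, -12, 0, 0, 0, 0], [-6, 19, -13, 0, 0, 0, 0], [-6, 19, -13, 0, 0, 0, -0.4], [-6, 19, -13, 0, 0, 0, -0.4], [-6, 19, -13, 0, 0, 0, -0.4]]}}

```text
t: 28.48
ee_pos: [444.9, -90.9, 78.0]
orientation: [1.564, 2.723, 0.001]
ft_force: [-0.0, -0.8, 0.6]
width: 28.9
grasp_force: 0.0
```

Emit:
{"fn": "servo_tool", "kwargs": {"increments": [[0.5, 0.4, 0, 0, 0, -3, -0.4], [1.3, 1, 0, 0, 0, -7, -0.4], [2.5, 1.7, 0, 0, 0, -12, -0.4], [3.9, 2.1, 0, 0, 0, -18, -0.4], [5.3, 2.4, 0, 0, 0, -24, -0.4], [6.7, 2.5, 0, 0, 0, -30, -0.4], [7.5, 2.4, 0, 0, 0, -34, -0.4], [8.1, 2.3, 0, 0, 0, -36, -0.4], [8.5, 2.2, 0, 0, 0, -38, -0.4], [8.8, 2.2, 0, 0, 0, -39, -0.4], [8.8, 2.2, 0, 0, 0, -39, -0.4]]}}

```text
t: 29.4
ee_pos: [532.8, -69.2, 78.1]
orientation: [2.384, 2.044, 0.002]
ft_force: [-0.6, 0.2, 0.9]
width: 26.4
grasp_force: 0.5
```

```bash
python3 - <<'E'
from h import *
o=ctrl.get_obs();h=w2v(o["ee_pos"])-[0,85];print(o["t"],np.linalg.norm(h),np.arctan2(h[0],h[1])+.5585,o["ft_force"],o["width"],o["grasp_force"])
E
```

```text
29.4 95.36253248536171 1.0283051115342483 [-0.5748804   0.15718004  0.87312638] 26.40403191221002 0.5276763439178467
```

Emit:
{"fn": "servo_tool", "kwargs": {"increments": [[0, 0, 0, 0, 0, 0, 0], [0, 0, 0, 0, 0, 0, 0], [0, 0, 3, 0, 0, 0, 0], [0, 0, 7, 0, 0, 4, 0], [-0.5, -3, 11, 0, 0, 10, 0], [-1, -6.5, 13, 0, 0, 16, 0], [-1.5, -10, 13, 0, 0, 22, 0], [-2, -13.5, 13, 0, 0, 28, 0], [-2.5, -17, 13, 0, 0, 34, 0], [-2.8, -20, 13, 0, 0, 39, 0], [-2.8, -21.2, 13, 0, 0, 39, 0], [-2.8, -21.2, 13, 0, 0, 39, 0], [-2.8, -21.2, 13, 0, 0, 39, 0]]}}

```text
t: 30.48
ee_pos: [503.9, -280.8, 206.6]
orientation: [-1.569, -2.721, -0.001]
ft_force: [0.5, -1.1, -0.5]
width: 43.8
grasp_force: 0.0
```

```bash
python3 lens.py n2 0 -45; python3 - <<'E'
from h import *
np.set_printoptions(precision=2,suppress=True)
a=dict(np.load("pics/n1.npz"));b=dict(np.load("pics/n2.npz"))
A,B=[cv2.cvtColor(d["image"],cv2.COLOR_RGB2GRAY) for d in(a,b)]
def track(nm,u,v,k,z):
    u,v=int(u),int(v);r=cv2.matchTemplate(B[v-k-25:v+k+26,u-k-25:u+k+26],A[v-k:v+k+1,u-k:u+k+1],cv2.TM_CCOEFF_NORMED);_,m,_,l=cv2.minMaxLoc(r)
    u2,v2=u+l[0]-25,v+l[1]-25;print(nm,(u2-u,v2-v),round(m,2),w2v(onz(b,u2,v2,z))-w2v(onz(a,u,v,z)))
f=lambda u,v:(u/2.7+173,v/2.7+74)
track("block",*f(432,190),13,34);track("lens",*f(370,355),36,19);track("fence",*f(480,375),14,22);track("fixed",*f(325,490),14,29);track("bottle",*f(665,245),14,40);track("guide/housing bolt",*f(345,90),8,64)
E
```

```text
30.4833 [ 503.9 -280.8  206.6] [-29.7 -30.8] 120.05240010537057 43.79095599320284 [ 0.5 -1.1 -0.5]
exp 309.3709081336238 208.1213295908479 11.004039437841982
circle [368.   67.   10.9] vice [ 7.5 93.3]
block (-1, 4) 0.96 [ 0.37 -2.98]
lens (0, 1) 0.99 [ 0.36 -0.38]
fence (0, 0) 1.0 [0.07 0.58]
fixed (-1, 0) 0.99 [-0.9   0.23]
bottle (0, 1) 0.98 [ 0.45 -0.18]
guide/housing bolt (0, 1) 0.95 [ 0.21 -0.09]
```

The block advanced exactly one notch (3 mm). The lens is seated, the pad is pressed in about 5 mm and the arm is clear. Handing in.

```bash
python3 -c "
from workcell import ctrl
print(ctrl.close_job())"
```

```text
the job is handed in; nothing more can be done
None
```

I handed the job in at about 30.5 s of the 72 s: the lens is clamped in the vee against the fence with the spring pad pressed in about 5 mm of 12 (my estimate from camera images), the screwdriver is back on the bench, and no judging result came back.

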